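# Put the canister stand back together and line up the canisters by size

## Task

Fit the wooden board back on its stand, so that both dowel pins are in their holes and it lies fully home on both blocks. Then stand the four steel canisters upright on the board's four marks, one to each, in order of size: the largest at the end next to the utensil crock and the smallest at the far end. Do not knock any canister over, and leave the mug and the glass jar where they are.

Things in the scene. Friction and masses are not known exactly. Their poses are not given: they have to be found in the camera images.
- stand: Low dark steel foot of a stand, fixed. Two blocks 62 x 36 mm (x, y), 35 mm high, centred at y = -150 and +150 mm, joined by a bar 30 mm wide, 10 mm high. On the middle of each block an upright dowel pin, 10 mm in diameter, 14 mm tall, its upper 6 mm tapering to 5 mm across. Origin: on the worktop midway between the blocks; x across, y along the row, z up.
- board: Loose wooden board, the stand's top, flat on the worktop at first: 66 (x) x 340 (y) x 18 mm, 280 g. 13 mm through holes at y = -150, +150 mm take the pins, either way round. Four flush dark rings (40 mm) on the centre line at y = -105, -35, 35, 105 mm mark the canisters' places. Origin: centre of underside, z up; when home, 35 mm above the stand's origin. Grip across the middle.
- canister_a: The smallest of four plain steel storage canisters: an upright cylinder 38 mm in diameter and 50 mm high to its flat lid, with a small round knob (12 mm across, 6 mm high) on the lid; 80 g or so. Stands loose and upright on the worktop at the start. Origin: centre of its underside, z up.
- canister_b: The second smallest of four plain steel storage canisters: an upright cylinder 43 mm in diameter and 72 mm high to its flat lid, with a small round knob (12 mm across, 6 mm high) on the lid; 120 g or so. Stands loose and upright on the worktop at the start. Origin: centre of its underside, z up.
- canister_c: The second largest of four plain steel storage canisters: an upright cylinder 48 mm in diameter and 94 mm high to its flat lid, with a small round knob (12 mm across, 6 mm high) on the lid; 170 g or so. Stands loose and upright on the worktop at the start. Origin: centre of its underside, z up.
- canister_d: The largest of four plain steel storage canisters: an upright cylinder 53 mm in diameter and 116 mm high to its flat lid, with a small round knob (12 mm across, 6 mm high) on the lid; 230 g or so. Stands loose and upright on the worktop at the start. Origin: centre of its underside, z up.
- crock: White ceramic utensil crock, 80 mm in diameter and 110 mm high with three spoons standing in it (up to 190 mm high), fixed on the worktop close to one end of the stand or the other, 240 mm from its middle. Origin: centre of its underside. (A grey stone mortar is at the other end.)
- mug: Blue ceramic mug, bystander: 74 mm in diameter, 85 mm high, handle to one side. Origin: centre of its underside.
- jar: Amber glass jar with a red cap, bystander: 62 mm in diameter, 100 mm high. Origin: centre of its underside.

How it is judged:
By the outcome, as a careful person would: the job done as asked, in the order asked, and still so for the second after the job is handed in, with the robot touching nothing.
It also fails if it takes over 125 s, if anything falls off the work surface, if the arm or the gripper's body presses on something with over 40 N, if the wrist force passes 120 N, or if a joint passes its speed limit or range.

## Robot

A 7-joint arm with a two-finger parallel gripper is mounted at the origin on the work surface. World frame = base frame: x ahead of the robot, y to its left, z up, the work surface at z = 0. Lengths are in m, angles in rad, forces in N, time in s.
With the tool pointing down it reaches from about 0.425 to 0.8 m from the base axis. Payload 8.3 kg.
Tool frame: the origin (TCP) lies midway between the tips of the shut fingers; the grasp point (between the pads) lies 19 mm behind it (ctrl.grip_point_offset is the distance from the TCP to the grasp point, in m); z points along the fingers, y is the direction in which the jaws open and shut (so a half turn about z gives the same grasp; the last joint's range is limited). The gripper opens to 85 mm and grips with 20 to 120 N. Pads are 22 mm wide; open, the fingers measure 114 mm over their backs; the gripper's body (76 mm by 85 mm) begins 54 mm behind the grasp point. The pads swing forward as they close: fully open they stand 13 mm farther back than shut.
Start: joints at [-1.271, 0.383, 0.016, 1.37, -0.006, 1.388, -0.046], TCP at [0.222, 0.584, 0.231] pointing down, gripper open.
Joint ranges: [-2.95, 2.95], [-0.25, 2.06], [-1.52, 1.56], [0.18, 2.33], [-1.44, 4.58], [0.02, 2.06], [-3.01, 3.01]. Speed limits (rad/s): [2.39, 2.39, 3.01, 3.01, 3.14, 3.14, 3.14].

## Interface

Orientations are given as [roll, pitch, yaw] about the fixed x, y, z axes, in that order (R = Rz(yaw) Ry(pitch) Rx(roll)).
In Python, from workcell import ctrl gives the robot as it stands. The module is installed in compiled form; this text tells all that it offers.
- The arm moves only by the shell command python3 -m pendant 'ROWS' [FORCE]. ROWS is JSON, a list of rows, each an object with "translation": the shift along the tool's x, y, z as a fraction of full scale, a list of three; "twist": the turn about the tool's z as a fraction of full scale; "hand": the opening, from 0 (shut) to 1 (fully open). In form: [{"translation": [tx, ty, tz], "twist": twist, "hand": hand}, ...]. A call has 1 to 5 rows; each row shifts and turns the commanded pose from where the row before left it, along the tool's axes as they then stand; what a row does not reach is not made up. Full scale, the value 1, is 0.5 m for a shift and 45 degrees for a turn. A row lasts 1/10 s, in which the tool goes at most 50 mm and 8.59 degrees, less where a joint would pass 70% of its speed; a pose out of reach is approached as far as the arm can. A call with a number of a shift or a turn outside -1 to 1 is refused whole. A call with a gripper value outside its range is refused whole. The fingers move at their own pace and stop on an object; FORCE is the grip in N (left out, the last holds). Time passes only in rows, so rows that do not move let the fingers close. It gives the time, the measured TCP pose, the force and the opening at its end, in the units of the state.
- ctrl.observe(): the state, without advancing time (a new reading comes with each control period).
- ctrl.get_image(name): name is "scene" or "top"; returns the picture (400x640x3 uint8, red, green, blue); there is no depth.
- ctrl.camera_info(name): a dict with "fx", "fy", "cx", "cy" (pixels), "extrinsics" (4x4, takes a point from camera to world coordinates). Camera axes: x right, y down, z forward; pixel columns grow to the right and rows downward; lengths in m; the calibration is good to about 2 mm. A picture is of the moment at which its call begins. camera_info takes no time and is no camera call.
- ctrl.hand_in(): hands the job in, once; it reports no verdict.
The state is a dict: "t": time; "joints": joint angles; "qd": joint speeds; "joint_efforts": joint torques, N m; "eef_pos": TCP position; "eef_rot": TCP orientation; "wrist_force": force on the tool from outside, world axes, zero at the start; "ft_torque": the same for the moment, N m; "grip_width": opening from 0.0 (shut) to 1.0 (fully open).
Only numpy, scipy, OpenCV 4.12 (cv2) and the standard library are available. Lean on these libraries where they do the work, as an engineer would, in place of code of your own. Each camera call takes 0.05 s, during which the arm holds its last target. There are 200 camera calls.

## Working session

There is one attempt and no reset: what is moved stays moved. The work goes in short steps, Python scripts to look and compute and a shell command to move; the robot and the scene stay as the last step left them, time stands still between calls to the robot, and variables do not carry over. Pictures are saved under pics/ and viewed, about 12 in all and at most 16, crops included, and the job is handed in when it is done.

```bash
mkdir -p pics
python3 - <<'E'
from workcell import ctrl
import cv2
for n in("scene","top"):
    cv2.imwrite(f"pics/{n}0.png",ctrl.get_image(n)[:,:,::-1]); i=ctrl.camera_info(n); print(n,i)
s=ctrl.observe();print({k:s[k] for k in("t","eef_pos","eef_rot","grip_width")},ctrl.grip_point_offset)
E
```

```text
scene {'fx': 386.1563425858175, 'fy': 386.1563425858175, 'cx': 321.3744008172638, 'cy': 201.7903540577561, 'extrinsics': array([[ 0.81939203,  0.44184993, -0.36519219,  0.93832391],
       [ 0.57321481, -0.62641825,  0.52822813, -0.65218662],
       [ 0.00463451, -0.64215949, -0.76655705,  1.00298986],
       [ 0.        ,  0.        ,  0.        ,  1.        ]])}
top {'fx': 372.174928585013, 'fy': 372.174928585013, 'cx': 316.9786428553983, 'cy': 191.90408140151214, 'extrinsics': array([[ 0.03857065, -0.9755637 ,  0.21630482,  0.23687432],
       [-0.99925465, -0.03799563,  0.00681789, -0.0090444 ],
       [ 0.00156735, -0.21640657, -0.97630207,  1.06946473],
       [ 0.        ,  0.        ,  0.        ,  1.        ]])}
{'t': 0.1, 'eef_pos': array([0.22164296, 0.58390616, 0.23036218]), 'eef_rot': array([-3.13981913e+00,  3.72324725e-05,  2.77878459e+00]), 'grip_width': 0.9996102472975432} 0.0187
```

View pics/top0.png

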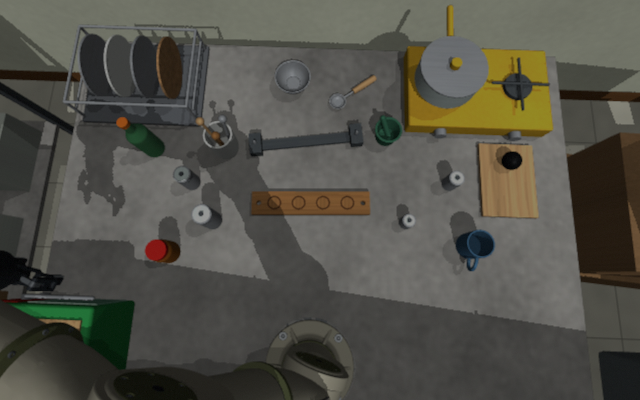

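View pics/scene0.png

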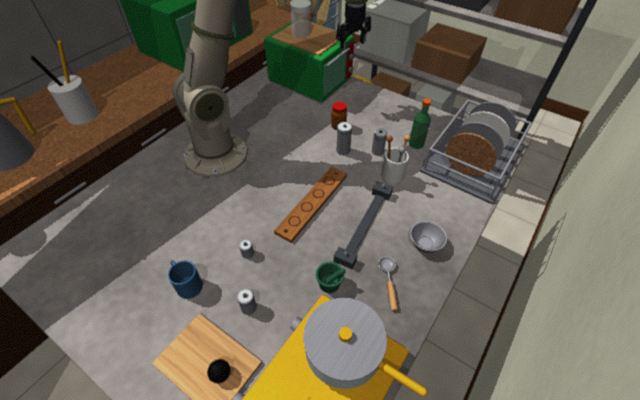

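```bash
cat > h.py <<'E'
import numpy as np, cv2
from workcell import ctrl
def ray(n,u,v,z):
    i=ctrl.camera_info(n);E=i["extrinsics"]
    d=E[:3,:3]@np.array([(u-i["cx"])/i["fx"],(v-i["cy"])/i["fy"],1]);o=E[:3,3]
    return (o+d*(z-o[2])/d[2])[:2]
def proj(n,p):
    i=ctrl.camera_info(n);E=i["extrinsics"];q=E[:3,:3].T@(np.array(p)-E[:3,3])
    return np.array([i["fx"]*q[0]/q[2]+i["cx"],i["fy"]*q[1]/q[2]+i["cy"]])
def crop(im,u,v,w,h,s): return cv2.resize(im[v:v+h,u:u+w],None,fx=s,fy=s,interpolation=cv2.INTER_CUBIC)
E
python3 - <<'E'
from h import *
t=cv2.imread("pics/top0.png");s=cv2.imread("pics/scene0.png")
cv2.imwrite("pics/c1.png",crop(t,240,115,160,110,5))
r1=np.hstack([crop(t,x,y,40,50,5) for x,y in((165,155),(185,195),(436,160),(390,200))])
r2=np.hstack([crop(s,x,y,40,50,5) for x,y in((362,115),(324,112),(228,275),(228,225))])
cv2.imwrite("pics/c2.png",np.vstack([r1,r2]))
hsv=cv2.cvtColor(t,cv2.COLOR_BGR2HSV)
m=cv2.inRange(hsv,(3,90,60),(20,255,255));m[:,:240]=0;m[:,380:]=0;m[:180]=0;m[225:]=0
c=max(cv2.findContours(m,0,1)[0],key=cv2.contourArea)
P=np.array([ray("top",*p,.018) for p in c[:,0]+0.0],np.float32)
print("board",cv2.minAreaRect(P*1000))
E
```

```text
board ((438.1388244628906, 16.225723266601562), (67.33737182617188, 339.4142761230469), 2.22491192817688)
```

View pics/c1.png

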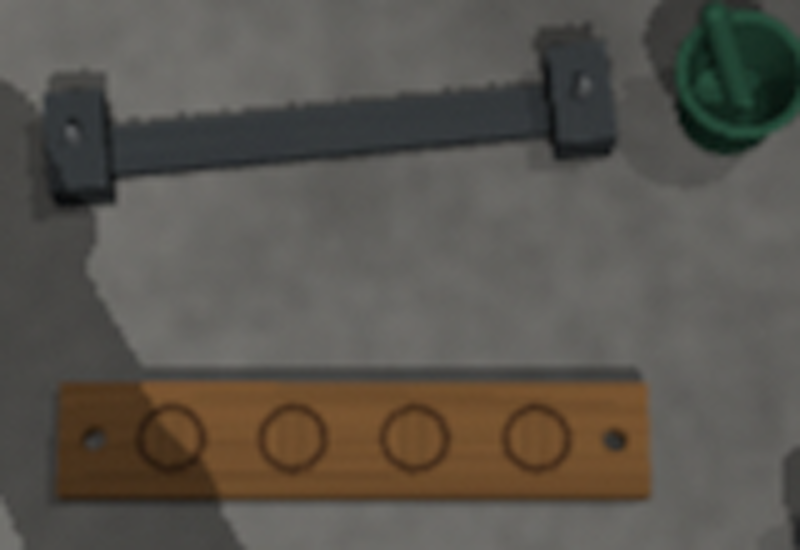

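View pics/c2.png

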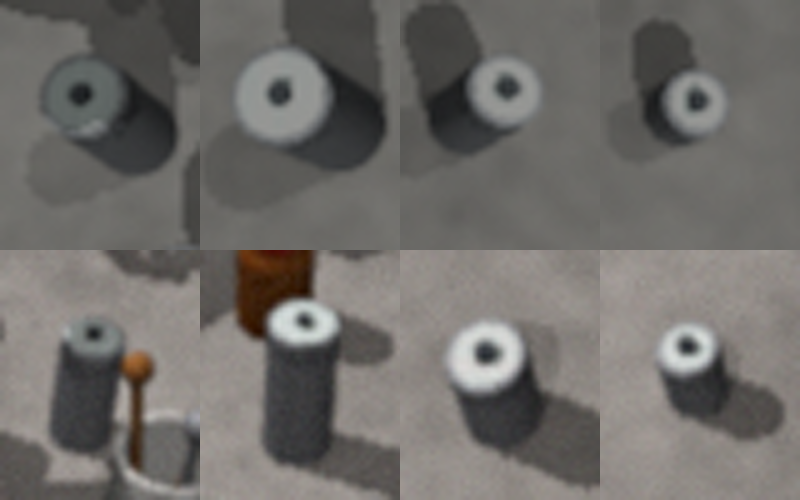

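Run:
```python
from h import *
f=lambda n,u,v,z:ray(n,u,v,z)*1000
p=f("top",253.8,140.6,.048);q=f("top",356.2,131.4,.048);print("pins",p,q,np.linalg.norm(p-q),(p+q)/2,np.degrees(np.arctan2(*(p-q)))*-1)
p=f("top",258.4,202.2,.018);q=f("top",362.6,202.4,.018);print("holes",p,q,np.linalg.norm(p-q),(p+q)/2,np.degrees(np.arctan2(*(p-q)))*-1)
for n,u,v,us,vs,z in(("c",181.4,173.6,380.2,132.6,.094),("d",201.2,213.6,344.2,126.4,.116),("b",456.6,177.8,245,295.4,.072),("a",408.6,220,245.2,244.2,.05)):
    print(n,f("top",u,v,z),f("scene",us,vs,z))
# stand block top faces: corners -> by mask of bluish dark
im=cv2.imread("pics/top0.png");
for u,v in((58,86),(108,88),(112,192),(60,194),(545,48),(600,43),(610,148),(555,150)):
    print(f("top",240+u/5-.4,115+v/5-.4,.035))
```

```text
pins [608.28392495 186.98063322] [ 648.26480497 -109.25342689] 298.91987075955217 [628.27436496  38.86360316] 7.686411836177476
holes [432.97562764 165.43884557] [ 444.03904045 -134.01813626] 299.66128056829194 [438.50733404  15.71035465] 2.1158254187435546
c [489.49956368 367.22021595] [492.00963875 364.35059268]
d [378.95426832 294.95423388] [380.56270121 294.99873078]
b [ 512.90792483 -387.0061694 ] [ 514.61034644 -386.94611595]
a [ 393.20064371 -257.72744704] [ 394.38752913 -258.30042685]
[640.09549694 199.20782011]
[640.00061345 169.63074617]
[575.85470533 162.73388113]
[573.45131906 192.91204357]
[675.31896394 -87.63457449]
[ 679.76912719 -120.20927401]
[ 614.25359896 -126.97474009]
[611.75619451 -94.77915981]
```

```bash
cat >> h.py <<'E'
def go(x,y,z,yawdeg):
    s=ctrl.observe();e=s["eef_rot"];c,n=np.cos(e[2]),np.sin(e[2])
    d=np.array([x,y,z])-s["eef_pos"]*1000
    t=np.array([c*d[0]+n*d[1],n*d[0]-c*d[1],-d[2]])/500
    w=(np.degrees(e[2])-yawdeg+90)%180-90
    print("t%.2f"%s["t"],"pos",np.round(s["eef_pos"]*1000,1),"rpy",np.round(np.degrees(e),1),"trans",np.round(t,4),"twist %.3f"%(w/45),"hand %.3f"%s["grip_width"],"F",np.round(s["wrist_force"],1),"j7 %.2f"%s["joints"][6])
if __name__=="__main__":
    import sys; go(*map(float,sys.argv[1:]))
E
R='{"translation":[0,0,0],"twist":0.186,"hand":1}'
python3 -m pendant '[{"translation":[0,0,0],"twist":0.186,"hand":1},{"translation":[0,0,0],"twist":0.186,"hand":1},{"translation":[0,0,0],"twist":0.186,"hand":1},{"translation":[0,0,0],"twist":0.186,"hand":1}]' 60
python3 -m pendant '[{"translation":[0,0,0],"twist":0.186,"hand":1},{"translation":[0,0,0],"twist":0.186,"hand":1},{"translation":[0,0,0],"twist":0.186,"hand":1},{"translation":[0,0,0],"twist":0.186,"hand":1},{"translation":[0,0,0],"twist":0,"hand":1}]' 60
python3 h.py 438 16 231 92.1
```

```text
t: 0.5
eef_pos: [0.2217, 0.584, 0.2307]
eef_rot: [-3.141, 0.001, 2.188]
wrist_force: [0.3, -0.5, -0.4]
grip_width: 1.002
t: 1.0
eef_pos: [0.2216, 0.5841, 0.2307]
eef_rot: [-3.141, 0.001, 1.608]
wrist_force: [0.1, -0.7, -0.7]
grip_width: 1.003
t1.00 pos [221.6 584.1 230.7] rpy [-1.80e+02  1.00e-01  9.21e+01] trans [-1.1515e+00  3.9040e-01 -5.0000e-04] twist 0.001 hand 1.003 F [ 0.1 -0.7 -0.7] j7 -1.17
```

```bash
python3 -m pendant '[{"translation":[-0.08,0.027,0],"twist":0,"hand":1},{"translation":[-0.08,0.027,0],"twist":0,"hand":1},{"translation":[-0.08,0.027,0],"twist":0,"hand":1},{"translation":[-0.08,0.027,0],"twist":0,"hand":1},{"translation":[-0.08,0.027,0],"twist":0,"hand":1}]' |head -2
python3 -m pendant '[{"translation":[-0.08,0.027,0],"twist":0,"hand":1},{"translation":[-0.08,0.027,0],"twist":0,"hand":1},{"translation":[-0.08,0.027,0],"twist":0,"hand":1},{"translation":[-0.08,0.027,0],"twist":0,"hand":1},{"translation":[-0.08,0.027,0],"twist":0,"hand":1}]' |head -2
python3 -m pendant '[{"translation":[-0.08,0.027,0],"twist":0,"hand":1},{"translation":[-0.08,0.027,0],"twist":0,"hand":1},{"translation":[-0.08,0.027,0],"twist":0,"hand":1},{"translation":[-0.08,0.027,0],"twist":0,"hand":1},{"translation":[0,0,0],"twist":0,"hand":1}]' |head -2
python3 h.py 438 16 -3 92.1
```

```text
t: 1.5
eef_pos: [0.2974, 0.3853, 0.2311]
t: 2.0
eef_pos: [0.3727, 0.1881, 0.2313]
t: 2.5
eef_pos: [0.4339, 0.0262, 0.2317]
t2.50 pos [433.9  26.2 231.7] rpy [1.799e+02 1.000e-01 9.200e+01] trans [-0.0208  0.0075  0.4694] twist -0.002 hand 1.001 F [ 0.1 -0.3 -0.4] j7 -0.14
```

```bash
python3 -m pendant '[{"translation":[-0.0208,0.0075,0.08],"twist":0,"hand":1},{"translation":[0,0,0.08],"twist":0,"hand":1},{"translation":[0,0,0.08],"twist":0,"hand":1},{"translation":[0,0,0.08],"twist":0,"hand":1},{"translation":[0,0,0.06],"twist":0,"hand":1}]'
python3 -m pendant '[{"translation":[0,0,0],"twist":0,"hand":1}]' |head -2
python3 h.py 438 16 -3 92.1
python3 - <<'E'
from h import *
t=ctrl.get_image("top")[:,:,::-1];s=ctrl.get_image("scene")[:,:,::-1]
cv2.imwrite("pics/c3.png",np.hstack([crop(t,240,160,160,120,2.5),crop(s,240,120,160,120,2.5)]))
E
```

```text
t: 3.0
eef_pos: [0.4356, 0.022, 0.0391]
eef_rot: [-3.14, 0.001, 1.615]
wrist_force: [0.2, 1.5, 0.5]
grip_width: 0.999
t: 3.1
eef_pos: [0.4335, 0.0215, 0.038]
t3.10 pos [433.5  21.5  38. ] rpy [-179.6    0.2   92.5] trans [-0.0114  0.0084  0.0821] twist 0.008 hand 1.004 F [-0.9 -0.7  0.1] j7 0.12
```

View pics/c3.png

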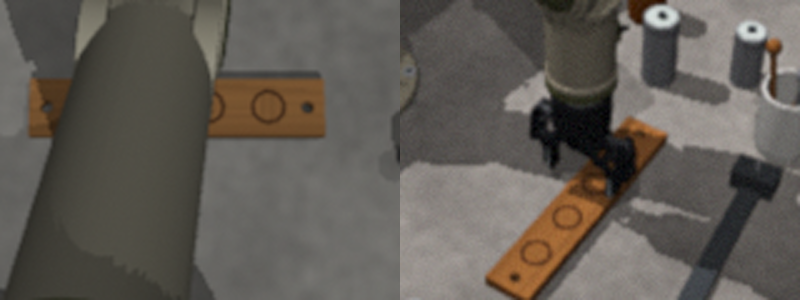

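```bash
python3 -m pendant '[{"translation":[-0.01,0.008,0],"twist":0.008,"hand":1},{"translation":[0,0,0.03],"twist":0,"hand":1},{"translation":[0,0,0.03],"twist":0,"hand":1},{"translation":[0,0,0],"twist":0,"hand":1}]' |tail -2
python3 h.py 438.4 16 -3 92.1
```

```text
wrist_force: [-0.2, -0.6, -0.0]
grip_width: 1.003
t3.60 pos [441.4  17.1  11.7] rpy [180.   -0.   91.9] trans [-0.002  -0.0061  0.0294] twist -0.004 hand 1.003 F [-0.2 -0.6 -0. ] j7 0.18
```

```bash
python3 -m pendant '[{"translation":[-0.002,-0.006,0.01],"twist":-0.004,"hand":1},{"translation":[0,0,0.019],"twist":0,"hand":1},{"translation":[0,0,0],"twist":0,"hand":1}]' |tail -2
python3 h.py 438.4 16 -3 92.1
python3 -m pendant '[{"translation":[0,0,0],"twist":0,"hand":0.5},{"translation":[0,0,0],"twist":0,"hand":0.5},{"translation":[0,0,0],"twist":0,"hand":0.5},{"translation":[0,0,0],"twist":0,"hand":0.4},{"translation":[0,0,0],"twist":0,"hand":0.4}]' 60
python3 h.py 438.4 16 -3 92.1
```

```text
wrist_force: [0.0, -0.6, -0.4]
grip_width: 1.002
t3.90 pos [437.7  16.1  -3.6] rpy [-180.    -0.    92.1] trans [-0.0002  0.0014 -0.0012] twist -0.000 hand 1.002 F [ 0.  -0.6 -0.4] j7 0.21
t: 4.4
eef_pos: [0.4383, 0.016, -0.0026]
eef_rot: [3.141, -0.0, 1.607]
wrist_force: [-2.1, -0.7, 7.4]
grip_width: 0.755
t4.40 pos [438.3  16.   -2.6] rpy [180.   -0.   92.1] trans [-0.      0.0002  0.0009] twist -0.001 hand 0.755 F [-2.1 -0.7  7.4] j7 0.21
```

```bash
python3 -m pendant '[{"translation":[0,0,0],"twist":0,"hand":0},{"translation":[0,0,-0.02],"twist":0,"hand":0},{"translation":[0,0,-0.05],"twist":0,"hand":0},{"translation":[0,0,-0.05],"twist":0,"hand":0},{"translation":[0,0,-0.05],"twist":0,"hand":0}]' 90
python3 -m pendant '[{"translation":[0,0,0],"twist":-0.06,"hand":0},{"translation":[0,0,0],"twist":-0.06,"hand":0},{"translation":[0,0,0],"twist":0,"hand":0}]' |head -2
python3 h.py 628.3 38.9 85 97.7
```

```text
t: 4.9
eef_pos: [0.4377, 0.0156, 0.083]
eef_rot: [-3.141, 0.001, 1.606]
wrist_force: [-0.4, 1.0, -2.4]
grip_width: 0.753
t: 5.2
eef_pos: [0.438, 0.016, 0.0823]
t5.20 pos [438.   16.   82.3] rpy [180.   -0.   97.5] trans [-0.0044  0.3833 -0.0053] twist -0.004 hand 0.750 F [ 0.2  0.6 -2.8] j7 0.15
```

```bash
python3 -m pendant '[{"translation":[0,0.05,0],"twist":0,"hand":0},{"translation":[0,0.05,0],"twist":0,"hand":0},{"translation":[0,0.05,0],"twist":0,"hand":0},{"translation":[0,0.05,0],"twist":0,"hand":0},{"translation":[0,0.05,0],"twist":0,"hand":0}]' |head -2
python3 -m pendant '[{"translation":[0,0.05,0],"twist":0,"hand":0},{"translation":[0,0.05,0],"twist":0,"hand":0},{"translation":[-0.004,0.03,0],"twist":-0.004,"hand":0},{"translation":[0,0,0],"twist":0,"hand":0},{"translation":[0,0,0],"twist":0,"hand":0}]' |head -2
python3 h.py 628.3 38.9 60 97.7
python3 - <<'E'
from h import *
t=ctrl.get_image("top")[:,:,::-1];s=ctrl.get_image("scene")[:,:,::-1]
cv2.imwrite("pics/t4.png",t);cv2.imwrite("pics/s4.png",s)
cv2.imwrite("pics/c4.png",np.vstack([crop(t,235,110,160,60,5),crop(s,310,170,160,110,2.5).repeat(1,0) if 0 else cv2.resize(s[160:280,300:460],(400,300))[:, :] if 0 else cv2.resize(s[165:285,300:500],(800,300*800//500))[:300]]))
E
```

```text
t: 5.7
eef_pos: [0.5626, 0.0324, 0.0815]
t: 6.2
eef_pos: [0.626, 0.0383, 0.0812]
t6.20 pos [626.   38.3  81.2] rpy [-179.9    0.    97.6] trans [0.0006 0.0047 0.0425] twist -0.003 hand 0.749 F [-0.3 -0.1 -2.6] j7 0.31
```

View pics/c4.png

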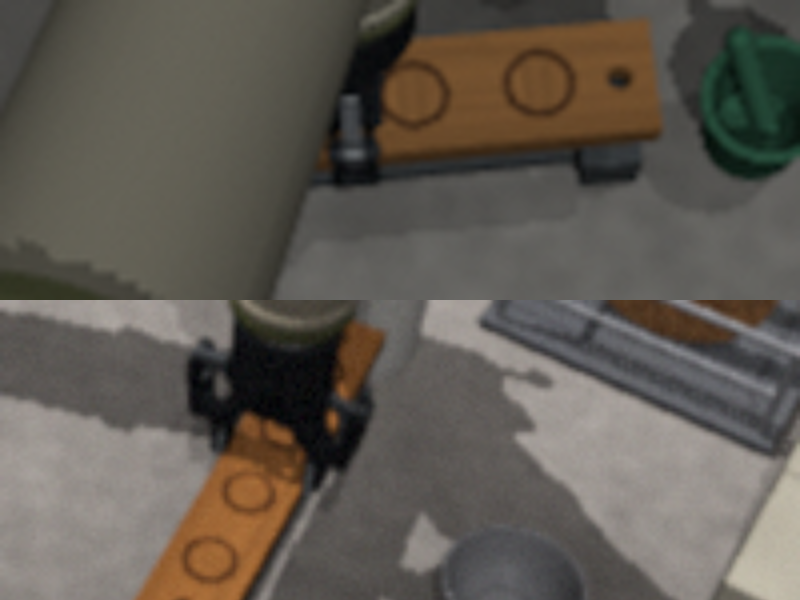

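Run:
```python
from h import *
f=lambda n,u,v,z:ray(n,u,v,z)*1000
z=.0812+.0026+.018
print("hole-150",f("top",358.8,125.0,z)," pin",f("top",356.2,131.4,.048)); print(f("top",317.2,128.4,z),f("top",342.6,126,z))
# scene view of pin -150 and +150 from first picture, for a check
s=cv2.imread("pics/scene0.png")
cv2.imwrite("pics/c5.png",np.hstack([crop(s,325,235,40,40,10),crop(s,365,170,40,40,10)]))
```

```text
hole-150 [ 645.74818353 -110.88640498]  pin [ 648.26480497 -109.25342689]
[631.18970528   4.04501098] [641.02820227 -66.04408595]
```

View pics/c5.png

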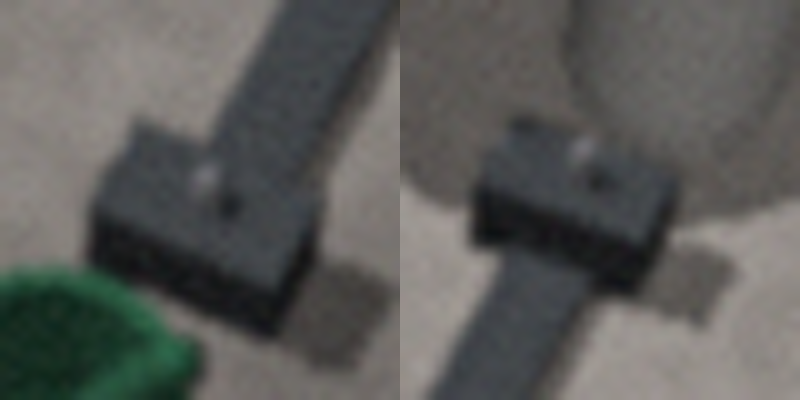

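Run:
```python
from h import *
f=lambda n,u,v,z:ray(n,u,v,z)*1000
for z in(.035,.044,.048):
  print(z,"-",f("scene",345.05,252.35,z),f("top",356.2,131.4,z),"+",f("scene",382.75,184.55,z),f("top",253.8,140.6,z))
c=lambda x,y,ox,oy:(ox+x/10-.45,oy+y/10-.45)
for q in(((140,128),(318,198),(280,282),(93,212)),):
  P=[f("scene",*c(x,y,325,235),.035) for x,y in q];print(np.round(P),np.mean(P,0))
for q in(((515,122),(680,182),(642,250),(475,190)),):
  P=[f("scene",*c(x-400,y,365,170),.035) for x,y in q];print(np.round(P),np.mean(P,0))
```

```text
0.035 - [ 645.65309142 -104.24013061] [ 653.50049848 -110.52876939] + [603.88401664 197.8183297 ] [613.01078891 189.47540893]
0.044 - [ 648.37423293 -109.33472782] [ 649.87578759 -109.64583997] + [606.99351106 189.91530829] [609.73834463 187.74825651]
0.048 - [ 649.58362916 -111.59899325] [ 648.26480497 -109.25342689] + [608.37550858 186.40285432] [608.28392495 186.98063322]
[[ 620. -101.]
 [ 677.  -91.]
 [ 682. -122.]
 [ 625. -133.]] [ 651.13668055 -111.51990163]
[[579. 196.]
 [638. 204.]
 [642. 170.]
 [583. 161.]] [610.62912504 182.68980806]
```

```bash
python3 h.py 628.7 38.4 52 97.8
python3 -m pendant '[{"translation":[0.0005,0.0054,0.03],"twist":-0.004,"hand":0},{"translation":[0,0,0.027],"twist":0,"hand":0},{"translation":[0,0,0],"twist":0,"hand":0},{"translation":[0,0,0],"twist":0,"hand":0}]' |head -2
python3 h.py 628.7 38.4 52 97.8
```

```text
t6.30 pos [625.7  38.5  81.6] rpy [-179.9    0.    97.6] trans [-0.001   0.0059  0.0591] twist -0.004 hand 0.751 F [ 0.1  0.4 -2.6] j7 0.31
t: 6.7
eef_pos: [0.6285, 0.0393, 0.0523]
t6.70 pos [628.5  39.3  52.3] rpy [-179.9    0.    97.8] trans [-0.0018  0.0001  0.0006] twist 0.001 hand 0.746 F [-0.3 -0.2 -2.1] j7 0.33
```

```bash
python3 -m pendant '[{"translation":[-0.0012,0,0.006],"twist":0,"hand":0},{"translation":[0,0,0.006],"twist":0,"hand":0},{"translation":[0,0,0.006],"twist":0,"hand":0},{"translation":[0,0,0],"twist":0,"hand":0}]' 
python3 h.py 628.7 38.4 32.4 97.8
python3 - <<'E'
from h import *
t=ctrl.get_image("top")[:,:,::-1];s=ctrl.get_image("scene")[:,:,::-1]
cv2.imwrite("pics/c6.png",np.vstack([crop(t,235,110,160,60,5),crop(s,320,180,160,60,5)]))
E
```

```text
t: 7.1
eef_pos: [0.6291, 0.0388, 0.0438]
eef_rot: [-3.141, -0.0, 1.708]
wrist_force: [0.5, -0.0, -2.1]
grip_width: 0.747
t7.10 pos [629.1  38.8  43.8] rpy [-180.    -0.    97.8] trans [-0.0006 -0.001   0.0229] twist 0.001 hand 0.747 F [ 0.5 -0.  -2.1] j7 0.34
```

View pics/c6.png

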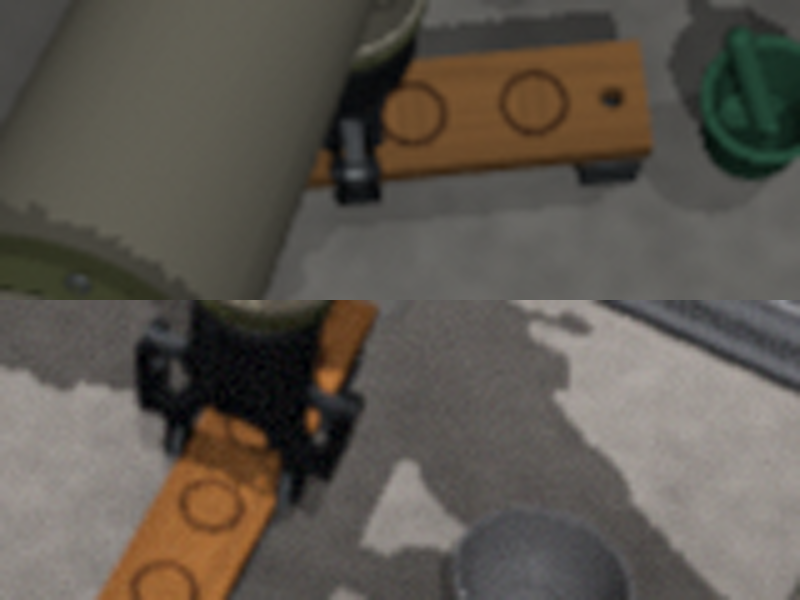

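```bash
python3 -m pendant '[{"translation":[-0.0006,-0.0008,0.006],"twist":0,"hand":0},{"translation":[0,0,0.006],"twist":0,"hand":0},{"translation":[0,0,0],"twist":0,"hand":0}]' 
python3 h.py 628.7 38.4 32.4 97.8
python3 -m pendant '[{"translation":[0,0,0.007],"twist":0,"hand":0},{"translation":[0,0,0.006],"twist":0,"hand":0},{"translation":[0,0,0],"twist":0,"hand":0}]' 
python3 h.py 628.7 38.4 32.4 97.8
```

```text
t: 7.5
eef_pos: [0.6287, 0.0384, 0.0377]
eef_rot: [-3.141, 0.0, 1.707]
wrist_force: [-0.3, 0.2, -2.7]
grip_width: 0.743
t7.50 pos [628.7  38.4  37.7] rpy [-179.9    0.    97.8] trans [0.0001 0.0001 0.0106] twist 0.001 hand 0.743 F [-0.3  0.2 -2.7] j7 0.34
t: 7.8
eef_pos: [0.6292, 0.0384, 0.0329]
eef_rot: [3.141, -0.001, 1.708]
wrist_force: [-5.0, -0.1, 7.8]
grip_width: 0.746
t7.80 pos [629.2  38.4  32.9] rpy [180.   -0.   97.8] trans [ 0.0001 -0.001   0.0009] twist 0.001 hand 0.746 F [-5.  -0.1  7.8] j7 0.34
```

```bash
python3 -m pendant '[{"translation":[0,0,0.003],"twist":0,"hand":0},{"translation":[0,0,0],"twist":0,"hand":0}]' 
python3 -m pendant '[{"translation":[0,0,0],"twist":0,"hand":1},{"translation":[0,0,0],"twist":0,"hand":1},{"translation":[0,0,0],"twist":0,"hand":1},{"translation":[0,0,0],"twist":0,"hand":1},{"translation":[0,0,0],"twist":0,"hand":1}]' 
python3 -m pendant '[{"translation":[0,0,-0.05],"twist":0,"hand":1},{"translation":[0,0,-0.09],"twist":0,"hand":1},{"translation":[0,0,-0.09],"twist":0,"hand":1},{"translation":[0,0,-0.09],"twist":0,"hand":1},{"translation":[0,0,-0.09],"twist":0,"hand":1}]' 
python3 h.py 379.8 295 222 127.9
```

```text
t: 8.0
eef_pos: [0.6292, 0.0384, 0.0328]
eef_rot: [3.141, -0.001, 1.707]
wrist_force: [-10.7, -0.8, 20.5]
grip_width: 0.749
t: 8.5
eef_pos: [0.629, 0.0384, 0.0301]
eef_rot: [-3.141, 0.0, 1.708]
wrist_force: [-0.1, -0.1, -0.4]
grip_width: 1.001
t: 9.0
eef_pos: [0.6288, 0.0383, 0.2371]
eef_rot: [3.142, 0.0, 1.707]
wrist_force: [1.1, 1.3, 0.5]
grip_width: 0.999
t9.00 pos [628.8  38.3 237.1] rpy [180.    0.   97.8] trans [ 0.5765 -0.4234  0.0302] twist -0.668 hand 0.999 F [1.1 1.3 0.5] j7 0.25
```

```bash
python3 -m pendant '[{"translation":[0.07,-0.052,0],"twist":0,"hand":1},{"translation":[0.07,-0.052,0],"twist":0,"hand":1},{"translation":[0.07,-0.052,0],"twist":0,"hand":1},{"translation":[0.07,-0.052,0],"twist":0,"hand":1},{"translation":[0.07,-0.052,0],"twist":0,"hand":1}]' |head -2
python3 -m pendant '[{"translation":[0.07,-0.052,0],"twist":0,"hand":1},{"translation":[0.07,-0.052,0],"twist":0,"hand":1},{"translation":[0.07,-0.052,0],"twist":0,"hand":1},{"translation":[0,0,0],"twist":0,"hand":1}]' |head -2
python3 h.py 379.8 295 222 127.9
python3 - <<'E'
from h import *
t=ctrl.get_image("top")[:,:,::-1];s=ctrl.get_image("scene")[:,:,::-1]
cv2.imwrite("pics/t7.png",t);cv2.imwrite("pics/s7.png",s)
cv2.imwrite("pics/c7.png",np.vstack([crop(t,235,110,160,60,5),crop(s,310,150,133,83,6)[:500]]))
print(ray("top",157,251,.1),ray("scene",339.5,107,.1))
E
```

```text
t: 9.5
eef_pos: [0.475, 0.195, 0.2352]
t: 9.9
eef_pos: [0.3801, 0.2925, 0.235]
t9.90 pos [380.1 292.5 235. ] rpy [-1.799e+02 -1.000e-01  9.840e+01] trans [0.0049 0.0002 0.0261] twist -0.655 hand 1.002 F [-0.1 -0.6 -0.4] j7 -0.54Traceback (most recent call last):
  File "<stdin>", line 4, in <module>
    return _nx.concatenate(arrs, 0, dtype=dtype, casting=casting)
           ~~~~~~~~~~~~~~~^^^^^^^^^^^^^^^^^^^^^^^^^^^^^^^^^^^^^^^
ValueError: all the input array dimensions except for the concatenation axis must match exactly, but along dimension 1, the array at index 0 has size 800 and the array at index 1 has size 798
```

View pics/t7.png

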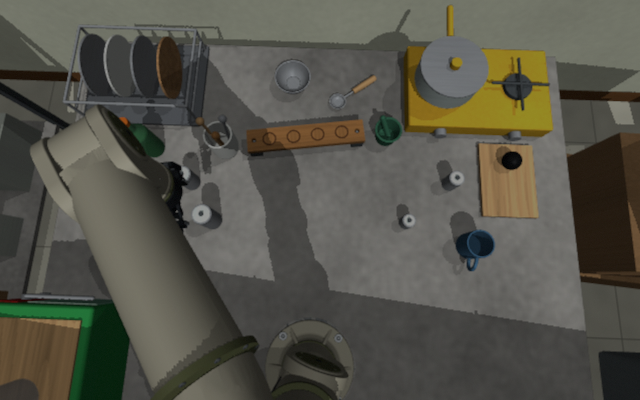

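Run:
```python
from h import *
t=cv2.imread("pics/t7.png");s=cv2.imread("pics/s7.png")
cv2.imwrite("pics/c7.png",np.vstack([crop(t,235,110,160,55,5),crop(s,310,160,160,60,5)]))
print(ray("top",157,251,.1),ray("scene",339.5,107,.1))
hsv=cv2.cvtColor(t,cv2.COLOR_BGR2HSV)
m=cv2.inRange(hsv,(3,90,50),(20,255,255));m[:,:235]=0;m[:,380:]=0;m[:100]=0;m[170:]=0
c=max(cv2.findContours(m,0,1)[0],key=cv2.contourArea)
P=np.array([ray("top",*p,.053) for p in c[:,0]+0.0],np.float32)
print("board",cv2.minAreaRect(P*1000))
```

```text
[0.2798387  0.40345137] [0.29273558 0.39943651]
board ((627.2968139648438, 38.64274597167969), (72.23643493652344, 340.20391845703125), 8.057291984558105)
```

View pics/c7.png

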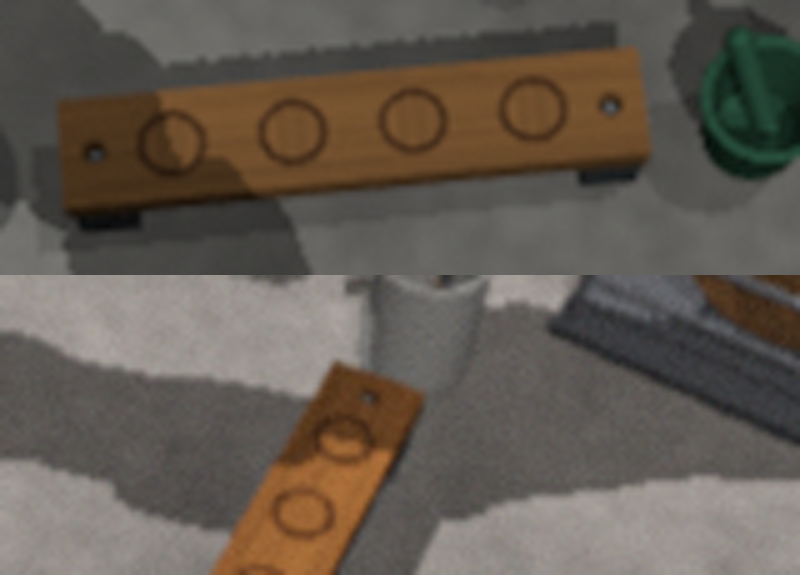

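```bash
python3 - <<'E'
from h import *
for u,v in((172,143),(293,131),(413,120),(533,109)): print(np.round(ray("top",235+u/5-.4,110+v/5-.4,.053)*1000,1))
a=np.radians(7.8)
for y in(105,35,-35,-105): print("model",np.round([628.7-y*np.sin(a),38.4+y*np.cos(a)],1))
E
python3 -m pendant '[{"translation":[0.0049,0.0002,0],"twist":0,"hand":1},{"translation":[0,0,0.07],"twist":0,"hand":1},{"translation":[0,0,0.07],"twist":0,"hand":1},{"translation":[0,0,0],"twist":0,"hand":1}]' 
python3 h.py 379.8 295 62 97.8
```

```text
[615.5 142.7]
[625.6  73.2]
[635.    4.1]
[644.5 -65.3]
model [614.4 142.4]
model [623.9  73.1]
model [633.5   3.7]
model [643.  -65.6]
t: 10.4
eef_pos: [0.3834, 0.2869, 0.1615]
eef_rot: [-3.136, 0.005, 1.705]
wrist_force: [-0.1, 0.2, 0.3]
grip_width: 1.0
t10.40 pos [383.4 286.9 161.5] rpy [-179.7    0.3   97.7] trans [ 0.0171 -0.005   0.1991] twist -0.003 hand 1.000 F [-0.1  0.2  0.3] j7 -0.50
```

```bash
python3 -m pendant '[{"translation":[0.0171,-0.005,0],"twist":0,"hand":1},{"translation":[0,0,0],"twist":0,"hand":1}]' |head -2
python3 h.py 379.8 295 150 97.8
python3 -m pendant '[{"translation":[0,0,0.02],"twist":0,"hand":1},{"translation":[0,0,0.02],"twist":0,"hand":1},{"translation":[0,0,0],"twist":0,"hand":1}]' |head -2
python3 h.py 379.8 295 62 97.8
```

```text
t: 10.6
eef_pos: [0.3816, 0.2996, 0.1671]
t10.60 pos [381.6 299.6 167.1] rpy [ 1.799e+02 -1.000e-01  9.790e+01] trans [-0.0087 -0.0048  0.0341] twist 0.001 hand 0.998 F [-0.5 -0.8  0.2] j7 -0.52
t: 10.9
eef_pos: [0.3803, 0.2974, 0.144]
t10.90 pos [380.3 297.4 144. ] rpy [-1.799e+02  1.000e-01  9.780e+01] trans [-0.0046 -0.0016  0.1639] twist 0.001 hand 0.997 F [-0.1  0.7 -0.4] j7 -0.50
```

```bash
python3 -m pendant '[{"translation":[-0.003,-0.0016,0.04],"twist":0,"hand":1},{"translation":[0,0,0.04],"twist":0,"hand":1},{"translation":[0,0,0.04],"twist":0,"hand":1},{"translation":[0,0,0],"twist":0,"hand":1},{"translation":[0,0,0],"twist":0,"hand":1}]' |head -2
python3 h.py 379.8 295 62 97.8
```

```text
t: 11.4
eef_pos: [0.3804, 0.2962, 0.0856]
t11.40 pos [380.4 296.2  85.6] rpy [-180.     0.    97.8] trans [-0.0021 -0.0016  0.0472] twist 0.000 hand 0.998 F [0.4 0.1 0.8] j7 -0.45
```

```bash
python3 -m pendant '[{"translation":[-0.002,-0.0014,0.024],"twist":0,"hand":1},{"translation":[0,0,0.023],"twist":0,"hand":1},{"translation":[0,0,0],"twist":0,"hand":1}]' 45 |head -2
python3 h.py 379.8 295 62 97.8
python3 -m pendant '[{"translation":[0,0,0],"twist":0,"hand":0.7},{"translation":[0,0,0],"twist":0,"hand":0.6},{"translation":[0,0,0],"twist":0,"hand":0.5},{"translation":[0,0,0],"twist":0,"hand":0.4},{"translation":[0,0,0],"twist":0,"hand":0}]' 45
python3 h.py 379.8 295 62 97.8
```

```text
t: 11.7
eef_pos: [0.3789, 0.2946, 0.0603]
t11.70 pos [378.9 294.6  60.3] rpy [-1.799e+02  1.000e-01  9.780e+01] trans [ 0.0004  0.0019 -0.0034] twist 0.001 hand 1.002 F [-1.2 -0.1 -0.3] j7 -0.43
t: 12.2
eef_pos: [0.38, 0.2955, 0.0623]
eef_rot: [3.141, -0.001, 1.708]
wrist_force: [-1.8, -1.0, 5.7]
grip_width: 0.611
t12.20 pos [380.  295.5  62.3] rpy [180.   -0.   97.8] trans [-0.001  -0.0005  0.0005] twist 0.001 hand 0.611 F [-1.8 -1.   5.7] j7 -0.43
```

```bash
python3 -m pendant '[{"translation":[0,0,0],"twist":0,"hand":0},{"translation":[0,0,-0.05],"twist":0,"hand":0},{"translation":[0,0,-0.06],"twist":0,"hand":0},{"translation":[0,0,-0.06],"twist":0,"hand":0},{"translation":[0,0,-0.04],"twist":0,"hand":0}]' 60
python3 h.py 615.3 142.5 165 97.8
```

```text
t: 12.7
eef_pos: [0.3801, 0.2954, 0.1684]
eef_rot: [3.141, -0.001, 1.707]
wrist_force: [0.1, 1.4, -2.7]
grip_width: 0.61
t12.70 pos [380.1 295.4 168.4] rpy [179.9  -0.   97.8] trans [-0.3669  0.4244  0.0068] twist 0.000 hand 0.610 F [ 0.1  1.4 -2.7] j7 -0.52
```

```bash
python3 -m pendant '[{"translation":[-0.06,0.03,0],"twist":0,"hand":0},{"translation":[-0.06,0.03,0],"twist":0,"hand":0},{"translation":[-0.06,0.03,0],"twist":0,"hand":0},{"translation":[-0.06,0.03,0],"twist":0,"hand":0},{"translation":[-0.025,0.05,0],"twist":0,"hand":0}]'  |head -2
python3 -m pendant '[{"translation":[-0.025,0.05,0],"twist":0,"hand":0},{"translation":[-0.025,0.05,0],"twist":0,"hand":0},{"translation":[-0.025,0.05,0],"twist":0,"hand":0},{"translation":[0,0,0],"twist":0,"hand":0}]' |head -2
python3 h.py 615.3 142.5 117 97.8
```

```text
t: 13.2
eef_pos: [0.4821, 0.172, 0.1666]
t: 13.6
eef_pos: [0.5638, 0.1462, 0.166]
t13.60 pos [563.8 146.2 166. ] rpy [180.    0.2  97.6] trans [-0.021   0.1012  0.0979] twist -0.003 hand 0.605 F [-0.  -0.9 -2.4] j7 0.05
```

```bash
python3 -m pendant '[{"translation":[-0.011,0.05,0.01],"twist":0,"hand":0},{"translation":[-0.01,0.05,0.02],"twist":-0.003,"hand":0},{"translation":[0,0,0.03],"twist":0,"hand":0},{"translation":[0,0,0],"twist":0,"hand":0},{"translation":[0,0,0],"twist":0,"hand":0}]'  |head -2
python3 h.py 615.3 142.5 115.5 97.8
python3 - <<'E'
from h import *
t=ctrl.get_image("top")[:,:,::-1];s=ctrl.get_image("scene")[:,:,::-1]
cv2.imwrite("pics/c8.png",np.hstack([crop(t,235,80,80,100,5),crop(s,340,110,80,100,5)]))
E
```

```text
t: 14.1
eef_pos: [0.6111, 0.1454, 0.1361]
t14.10 pos [611.1 145.4 136.1] rpy [-179.9    0.    98. ] trans [-0.007   0.0075  0.0413] twist 0.004 hand 0.606 F [-0.3  0.  -2.7] j7 0.12
```

View pics/c8.png

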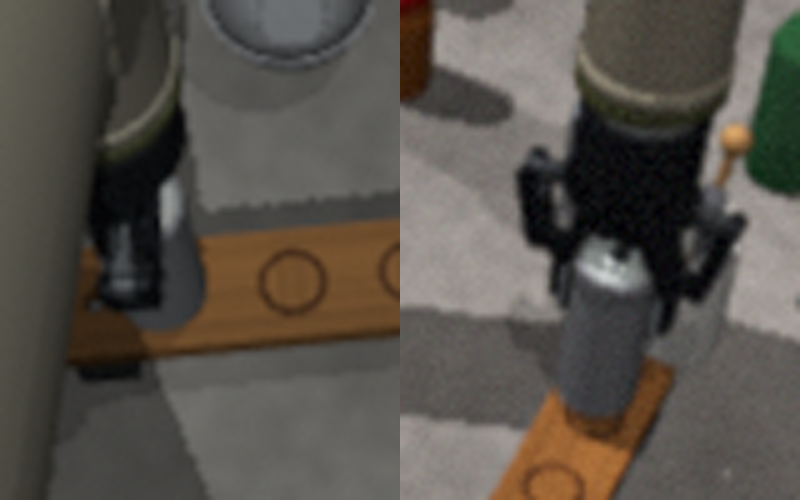

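```bash
python3 -m pendant '[{"translation":[-0.006,0.0075,0.0],"twist":0,"hand":0},{"translation":[0,0,0.024],"twist":0.004,"hand":0},{"translation":[0,0,0],"twist":0,"hand":0}]'  |tail -2
python3 h.py 615.3 142.5 115.5 97.8
```

```text
wrist_force: [-0.4, 0.2, -3.5]
grip_width: 0.607
t14.50 pos [615.6 142.6 123.1] rpy [-179.9    0.    97.8] trans [-0.0001 -0.0006  0.0152] twist -0.001 hand 0.607 F [-0.4  0.2 -3.5] j7 0.13
```

```bash
python3 -m pendant '[{"translation":[0,0,0.005],"twist":0,"hand":0},{"translation":[0,0,0.005],"twist":0,"hand":0},{"translation":[0,0,0.005],"twist":0,"hand":0},{"translation":[0,0,0],"twist":0,"hand":0}]'
python3 h.py 615.3 142.5 115.5 97.8
```

```text
t: 14.9
eef_pos: [0.6163, 0.1427, 0.1168]
eef_rot: [-3.141, 0.0, 1.707]
wrist_force: [-1.6, 0.1, -3.2]
grip_width: 0.609
t14.90 pos [616.3 142.7 116.8] rpy [-180.     0.    97.8] trans [-0.0001 -0.0021  0.0027] twist -0.000 hand 0.609 F [-1.6  0.1 -3.2] j7 0.13
```

```bash
python3 -m pendant '[{"translation":[0,-0.0015,0.002],"twist":0,"hand":0},{"translation":[0,0,0.002],"twist":0,"hand":0},{"translation":[0,0,0],"twist":0,"hand":0}]' | tail -2
python3 h.py 615.3 142.5 115.5 97.8
```

```text
wrist_force: [-0.5, 0.1, -0.6]
grip_width: 0.609
t15.20 pos [615.9 142.6 115.5] rpy [180.   -0.   97.8] trans [ 0.     -0.0012  0.    ] twist -0.000 hand 0.609 F [-0.5  0.1 -0.6] j7 0.13
```

```bash
python3 -m pendant '[{"translation":[0,0,0.001],"twist":0,"hand":0},{"translation":[0,0,0],"twist":0,"hand":0.62},{"translation":[0,0,0],"twist":0,"hand":0.66},{"translation":[0,0,0],"twist":0,"hand":0.8},{"translation":[0,0,0],"twist":0,"hand":1}]' | tail -2
python3 -m pendant '[{"translation":[0,0,0],"twist":0,"hand":1},{"translation":[0,0,-0.02],"twist":0,"hand":1},{"translation":[0,0,-0.05],"twist":0,"hand":1},{"translation":[0,0,-0.08],"twist":0,"hand":1},{"translation":[0,0,-0.08],"twist":0,"hand":1}]' | tail -2
python3 h.py 490.8 365.8 230 97.8
```

```text
wrist_force: [0.7, 0.3, -1.2]
grip_width: 0.941
wrist_force: [0.9, 1.5, 0.8]
grip_width: 0.999
t16.20 pos [615.5 142.4 231.5] rpy [-180.     0.    97.8] trans [ 0.4765 -0.1866  0.003 ] twist -0.001 hand 0.999 F [0.9 1.5 0.8] j7 0.08
```

```bash
python3 -m pendant '[{"translation":[0.06,-0.0235,0],"twist":0,"hand":1},{"translation":[0.06,-0.0235,0],"twist":0,"hand":1},{"translation":[0.06,-0.0235,0],"twist":0,"hand":1},{"translation":[0.06,-0.0235,0],"twist":0,"hand":1},{"translation":[0.06,-0.0235,0],"twist":0,"hand":1}]' | head -2
python3 -m pendant '[{"translation":[0.06,-0.0235,0],"twist":0,"hand":1},{"translation":[0.06,-0.0235,0],"twist":0,"hand":1},{"translation":[0.057,-0.022,0],"twist":0,"hand":1},{"translation":[0,0,0],"twist":0,"hand":1},{"translation":[0,0,0],"twist":0,"hand":1}]' | head -2
python3 h.py 490.8 365.8 130 97.8
python3 - <<'E'
from h import *
t=ctrl.get_image("top")[:,:,::-1];s=ctrl.get_image("scene")[:,:,::-1]
cv2.imwrite("pics/c9.png",np.hstack([crop(t,215,80,100,100,4),crop(s,340,90,100,100,4)]))
E
```

```text
t: 16.7
eef_pos: [0.5367, 0.2842, 0.2308]
t: 17.2
eef_pos: [0.4908, 0.3669, 0.2303]
t17.20 pos [490.8 366.9 230.3] rpy [180.    0.   97.9] trans [-0.0022 -0.0003  0.2006] twist 0.002 hand 1.000 F [ 1.  -1.2 -0.3] j7 -0.36
```

View pics/c9.png

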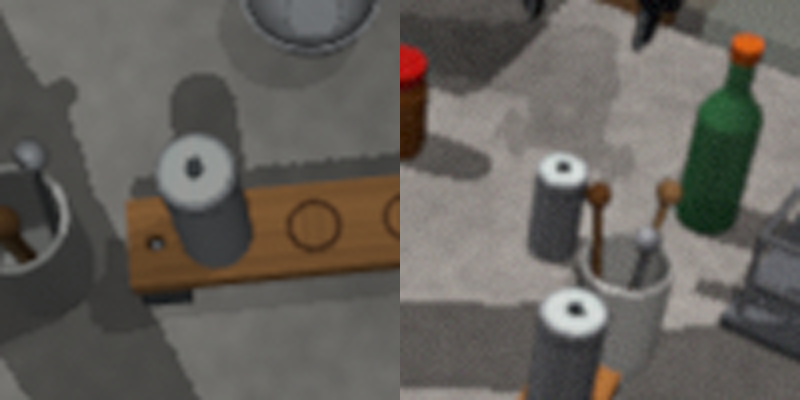

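```bash
python3 - <<'E'
from h import *
print("d lid",ray("top",263.9,122.9,.169),ray("scene",340+174/4-.4,90+312/4-.4,.169),"tcp px",proj("scene",[.4908,.3669,.2303]))
E
python3 -m pendant '[{"translation":[-0.002,0,0.05],"twist":0.002,"hand":1},{"translation":[0,0,0.05],"twist":0,"hand":1},{"translation":[0,0,0.05],"twist":0,"hand":1},{"translation":[0,0,0.05],"twist":0,"hand":1},{"translation":[0,0,0],"twist":0,"hand":1}]' | tail -2
python3 -m pendant '[{"translation":[0,0,0],"twist":0,"hand":1}]' | tail -2
python3 h.py 490.8 365.8 56 97.8
```

```text
d lid [0.61352326 0.14132799] [0.61678177 0.1422284 ] tcp px [385.19708215 100.35455944]
wrist_force: [-0.9, 0.2, 0.1]
grip_width: 0.996
wrist_force: [0.2, 0.4, 0.5]
grip_width: 1.0
t17.90 pos [492.1 364.1 130.5] rpy [180.    0.   97.6] trans [ 0.0037 -0.002   0.1489] twist -0.005 hand 1.000 F [0.2 0.4 0.5] j7 -0.32
```

```bash
python3 -m pendant '[{"translation":[0.0035,-0.002,0.03],"twist":-0.005,"hand":1},{"translation":[0,0,0.03],"twist":0,"hand":1},{"translation":[0,0,0.03],"twist":0,"hand":1},{"translation":[0,0,0],"twist":0,"hand":1},{"translation":[0,0,0],"twist":0,"hand":1}]' | tail -2
python3 h.py 490.8 365.8 56 97.8
```

```text
wrist_force: [0.3, -0.9, 0.3]
grip_width: 0.997
t18.40 pos [489.8 366.6  84.3] rpy [-1.80e+02  1.00e-01  9.79e+01] trans [-0.0018  0.0017  0.0565] twist 0.003 hand 0.997 F [ 0.3 -0.9  0.3] j7 -0.30
```

```bash
python3 -m pendant '[{"translation":[-0.0018,0.0015,0.028],"twist":0.002,"hand":1},{"translation":[0,0,0.028],"twist":0,"hand":1},{"translation":[0,0,0],"twist":0,"hand":1},{"translation":[0,0,0],"twist":0,"hand":1}]' 45| tail -2
python3 h.py 490.8 365.8 56 97.8
python3 -m pendant '[{"translation":[0,0,0],"twist":0,"hand":0.7},{"translation":[0,0,0],"twist":0,"hand":0.6},{"translation":[0,0,0],"twist":0,"hand":0.5},{"translation":[0,0,0],"twist":0,"hand":0.4},{"translation":[0,0,0],"twist":0,"hand":0}]' 45
python3 h.py 490.8 365.8 56 97.8
```

```text
wrist_force: [-0.2, -0.4, -0.0]
grip_width: 1.002
t18.80 pos [490.5 365.7  56.1] rpy [-1.799e+02  1.000e-01  9.780e+01] trans [0.0001 0.0005 0.0002] twist 0.001 hand 1.002 F [-0.2 -0.4 -0. ] j7 -0.29
t: 19.3
eef_pos: [0.4911, 0.3663, 0.0574]
eef_rot: [3.141, -0.001, 1.708]
wrist_force: [-2.5, -0.7, 5.1]
grip_width: 0.549
t19.30 pos [491.1 366.3  57.4] rpy [180.   -0.   97.8] trans [-0.001  -0.0007  0.0028] twist 0.001 hand 0.549 F [-2.5 -0.7  5.1] j7 -0.29
```

```bash
python3 -m pendant '[{"translation":[0,0,0],"twist":0,"hand":0},{"translation":[0,0,-0.05],"twist":0,"hand":0},{"translation":[0,0,-0.07],"twist":0,"hand":0},{"translation":[0,0,-0.07],"twist":0,"hand":0},{"translation":[0,0,-0.05],"twist":0,"hand":0}]' 60|tail -2
python3 -m pendant '[{"translation":[0,-0.05,0],"twist":0,"hand":0},{"translation":[-0.03,-0.05,0],"twist":0,"hand":0},{"translation":[-0.07,-0.02,0],"twist":0,"hand":0},{"translation":[-0.07,0,0],"twist":0,"hand":0},{"translation":[-0.08,0,0],"twist":0,"hand":0}]' 60|head -2
python3 h.py 624.8 73.2 170 97.8
```

```text
wrist_force: [0.3, 0.4, -0.9]
grip_width: 0.549
t: 20.3
eef_pos: [0.4477, 0.2336, 0.1765]
t20.30 pos [447.7 233.6 176.5] rpy [-180.   -0.   98.] trans [-0.3667  0.3062  0.013 ] twist 0.004 hand 0.544 F [ 0.9 -0.5 -0.9] j7 -0.28
```

```bash
python3 -m pendant '[{"translation":[-0.07,0.025,0],"twist":0,"hand":0},{"translation":[-0.07,0.025,0],"twist":0,"hand":0},{"translation":[-0.07,0.025,0],"twist":0,"hand":0},{"translation":[-0.07,0.025,0],"twist":0.004,"hand":0},{"translation":[-0.07,0.025,0],"twist":0,"hand":0}]' |head -2
python3 -m pendant '[{"translation":[-0.014,0.03,0],"twist":0,"hand":0},{"translation":[0,0.03,0],"twist":0,"hand":0},{"translation":[0,0,0],"twist":0,"hand":0}]' |head -2
python3 h.py 624.8 73.2 110 97.8
```

```text
t: 20.8
eef_pos: [0.5345, 0.0678, 0.1766]
t: 21.1
eef_pos: [0.5658, 0.0659, 0.1762]
t21.10 pos [565.8  65.9 176.2] rpy [-1.80e+02  1.00e-01  9.76e+01] trans [-0.0011  0.1188  0.1325] twist -0.004 hand 0.549 F [ 0.5  1.  -1.7] j7 0.20
```

```bash
python3 -m pendant '[{"translation":[0,0.04,0],"twist":-0.004,"hand":0},{"translation":[-0.001,0.04,0.02],"twist":0,"hand":0},{"translation":[0,0.035,0.04],"twist":0,"hand":0},{"translation":[0,0,0.03],"twist":0,"hand":0},{"translation":[0,0,0],"twist":0,"hand":0}]' |head -2
python3 -m pendant '[{"translation":[0,0,0],"twist":0,"hand":0}]' |tail -2
python3 h.py 624.8 73.2 110 97.8
```

```text
t: 21.6
eef_pos: [0.6196, 0.0736, 0.1288]
wrist_force: [-0.2, 0.4, -1.3]
grip_width: 0.55
t21.70 pos [620.9  73.3 131.8] rpy [-179.9    0.    97.8] trans [-0.0014  0.0077  0.0435] twist 0.001 hand 0.550 F [-0.2  0.4 -1.3] j7 0.26
```

```bash
python3 -m pendant '[{"translation":[-0.001,0.0077,0.01],"twist":0,"hand":0},{"translation":[0,0,0.015],"twist":0,"hand":0},{"translation":[0,0,0.01],"twist":0,"hand":0},{"translation":[0,0,0],"twist":0,"hand":0},{"translation":[0,0,0],"twist":0,"hand":0}]' |tail -2
python3 h.py 624.8 73.2 110 97.8
```

```text
wrist_force: [-0.1, -0.3, -1.8]
grip_width: 0.548
t22.20 pos [625.6  73.5 114.2] rpy [-180.     0.    97.8] trans [-0.0004 -0.0017  0.0084] twist 0.001 hand 0.548 F [-0.1 -0.3 -1.8] j7 0.27
```

```bash
python3 -m pendant '[{"translation":[0,-0.0017,0.004],"twist":0,"hand":0},{"translation":[0,0,0.003],"twist":0,"hand":0},{"translation":[0,0,0],"twist":0,"hand":0},{"translation":[0,0,0],"twist":0,"hand":0}]' |tail -2
python3 h.py 624.8 73.2 110 97.8
```

```text
wrist_force: [-0.7, -0.0, -2.5]
grip_width: 0.546
t22.60 pos [624.9  73.4 110.8] rpy [-180.     0.    97.8] trans [-0.0004 -0.0003  0.0016] twist 0.001 hand 0.546 F [-0.7 -0.  -2.5] j7 0.27
```

```bash
python3 -m pendant '[{"translation":[0,0,0.002],"twist":0,"hand":0},{"translation":[0,0,0.001],"twist":0,"hand":0},{"translation":[0,0,0],"twist":0,"hand":0}]' |tail -2
python3 h.py 624.8 73.2 110 97.8
```

```text
wrist_force: [-4.0, 0.6, 8.6]
grip_width: 0.543
t22.90 pos [625.   73.3 110.5] rpy [180.   -0.   97.8] trans [-0.0002 -0.0005  0.001 ] twist 0.001 hand 0.543 F [-4.   0.6  8.6] j7 0.27
```

Contact. Release and go to canister b.

```bash
python3 -m pendant '[{"translation":[0,0,-0.001],"twist":0,"hand":0},{"translation":[0,0,0],"twist":0,"hand":0.58},{"translation":[0,0,0],"twist":0,"hand":0.62},{"translation":[0,0,0],"twist":0,"hand":0.8},{"translation":[0,0,0],"twist":0,"hand":1}]' | tail -2
python3 -m pendant '[{"translation":[0,0,0],"twist":0,"hand":1},{"translation":[0,0,-0.02],"twist":0,"hand":1},{"translation":[0,0,-0.05],"twist":0,"hand":1},{"translation":[0,0,-0.08],"twist":0,"hand":1},{"translation":[0,0,-0.08],"twist":0,"hand":1}]' | tail -2
python3 -m pendant '[{"translation":[0,0,0],"twist":0,"hand":1}]' | tail -1
python3 h.py 513.7 -387 220 97.8
```

```text
wrist_force: [-0.8, -0.2, -1.0]
grip_width: 0.929
wrist_force: [0.8, 0.5, 1.0]
grip_width: 0.999
grip_width: 0.997
t24.00 pos [627.8  72.7 231.9] rpy [179.4  -0.   97.8] trans [-0.8798 -0.3509  0.0239] twist 0.000 hand 0.997 F [ 1.1  0.2 -0.4] j7 0.22
```

```bash
python3 -m pendant '[{"translation":[-0.073,-0.029,0],"twist":0,"hand":1},{"translation":[-0.073,-0.029,0],"twist":0,"hand":1},{"translation":[-0.073,-0.029,0],"twist":0,"hand":1},{"translation":[-0.073,-0.029,0],"twist":0,"hand":1},{"translation":[-0.073,-0.029,0],"twist":0,"hand":1}]' | head -2
python3 -m pendant '[{"translation":[-0.073,-0.029,0],"twist":0,"hand":1},{"translation":[-0.073,-0.029,0],"twist":0,"hand":1},{"translation":[-0.073,-0.029,0],"twist":0,"hand":1},{"translation":[-0.073,-0.029,0],"twist":0,"hand":1},{"translation":[-0.073,-0.029,0],"twist":0,"hand":1}]' | head -2
python3 -m pendant '[{"translation":[-0.073,-0.029,0],"twist":0,"hand":1},{"translation":[-0.073,-0.03,0],"twist":0,"hand":1},{"translation":[0,0,0],"twist":0,"hand":1},{"translation":[0,0,0],"twist":0,"hand":1}]' | head -2
python3 h.py 513.7 -387 120 97.8
python3 - <<'E'
from h import *
t=ctrl.get_image("top")[:,:,::-1];s=ctrl.get_image("scene")[:,:,::-1]
cv2.imwrite("pics/t10.png",t);cv2.imwrite("pics/s10.png",s)
cv2.imwrite("pics/c10.png",np.hstack([crop(t,235,80,100,100,4),crop(s,330,120,100,100,4)]))
E
```

```text
t: 24.5
eef_pos: [0.5774, -0.1188, 0.2253]
t: 25.0
eef_pos: [0.5305, -0.3094, 0.2253]
t: 25.4
eef_pos: [0.5107, -0.3859, 0.2251]
t25.40 pos [ 510.7 -385.9  225.1] rpy [-180.     0.    97.7] trans [-0.0031  0.0056  0.2101] twist -0.003 hand 1.000 F [ 0.7  0.5 -0.6] j7 1.02
```

View pics/c10.png

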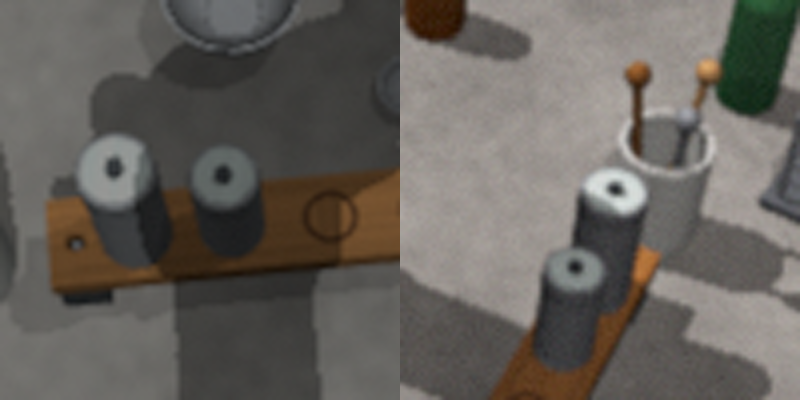

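```bash
python3 -m pendant '[{"translation":[-0.003,0.0056,0.04],"twist":-0.003,"hand":1},{"translation":[0,0,0.05],"twist":0,"hand":1},{"translation":[0,0,0.05],"twist":0,"hand":1},{"translation":[0,0,0.05],"twist":0,"hand":1},{"translation":[0,0,0],"twist":0,"hand":1}]' | head -2
python3 -m pendant '[{"translation":[0,0,0],"twist":0,"hand":1},{"translation":[0,0,0],"twist":0,"hand":1}]' | tail -2
python3 h.py 513.7 -387 36 97.8;python3 - <<'E'
from h import *
print("c lid",ray("top",290.9,124.1,.147),ray("scene",330+174/4-.4,120+267/4-.4,.147))
E
```

```text
t: 26.0
eef_pos: [0.5146, -0.3818, 0.1263]
wrist_force: [-0.3, -0.3, 0.0]
grip_width: 1.001
t26.20 pos [ 515.8 -385.5  131.6] rpy [1.799e+02 1.000e-01 9.800e+01] trans [-0.0025 -0.0045  0.1912] twist 0.005 hand 1.001 F [-0.3 -0.3  0. ] j7 1.06
c lid [0.62214302 0.07341627] [0.62252594 0.07637216]
```

```bash
python3 -m pendant '[{"translation":[-0.0025,-0.004,0.04],"twist":0.005,"hand":1},{"translation":[0,0,0.04],"twist":0,"hand":1},{"translation":[0,0,0.04],"twist":0,"hand":1},{"translation":[0,0,0],"twist":0,"hand":1},{"translation":[0,0,0],"twist":0,"hand":1}]' | head -2
python3 h.py 513.7 -387 36 97.8
```

```text
t: 26.7
eef_pos: [0.5134, -0.3873, 0.0712]
t26.70 pos [ 513.4 -387.3   71.2] rpy [1.80e+02 1.00e-01 9.78e+01] trans [0.0006 0.0006 0.0704] twist -0.001 hand 0.996 F [0.2 0.5 0.7] j7 1.10
```

```bash
python3 -m pendant '[{"translation":[0,0,0.035],"twist":0,"hand":1},{"translation":[0,0,0.033],"twist":0,"hand":1},{"translation":[0,0,0],"twist":0,"hand":1},{"translation":[0,0,0],"twist":0,"hand":1}]' 45| tail -2
python3 h.py 513.7 -387 36 97.8
python3 -m pendant '[{"translation":[0,0,0],"twist":0,"hand":0.7},{"translation":[0,0,0],"twist":0,"hand":0.6},{"translation":[0,0,0],"twist":0,"hand":0.5},{"translation":[0,0,0],"twist":0,"hand":0.4},{"translation":[0,0,0],"twist":0,"hand":0}]' 45
python3 h.py 513.7 -387 36 97.8
```

```text
wrist_force: [0.2, -0.1, 0.5]
grip_width: 1.002
t27.10 pos [ 512.6 -386.7   35.3] rpy [-179.9   -0.    97.7] trans [-0.0009  0.0022 -0.0014] twist -0.001 hand 1.002 F [ 0.2 -0.1  0.5] j7 1.11
t: 27.6
eef_pos: [0.5133, -0.3872, 0.0365]
eef_rot: [3.141, 0.001, 1.706]
wrist_force: [-0.1, 0.4, 4.1]
grip_width: 0.493
t27.60 pos [ 513.3 -387.2   36.5] rpy [179.9   0.   97.8] trans [0.0003 0.0008 0.001 ] twist -0.001 hand 0.493 F [-0.1  0.4  4.1] j7 1.11
```

```bash
python3 -m pendant '[{"translation":[0,0,0],"twist":0,"hand":0},{"translation":[0,0,-0.05],"twist":0,"hand":0},{"translation":[0,0,-0.07],"twist":0,"hand":0},{"translation":[0,0,-0.07],"twist":0,"hand":0},{"translation":[0,0,-0.05],"twist":0,"hand":0}]' 60|tail -2
python3 -m pendant '[{"translation":[0.07,0.02,0],"twist":0,"hand":0},{"translation":[0.08,0.03,0],"twist":0,"hand":0},{"translation":[0.08,0.03,0],"twist":0,"hand":0},{"translation":[0.08,0.03,0],"twist":0,"hand":0},{"translation":[0.08,0.03,0],"twist":0,"hand":0}]' 60|head -2
python3 -m pendant '[{"translation":[0.07,0.03,0],"twist":0,"hand":0},{"translation":[0.08,0.03,0],"twist":0,"hand":0},{"translation":[0.08,0.03,0],"twist":0,"hand":0},{"translation":[0.08,0.03,0],"twist":0,"hand":0},{"translation":[0,0,0],"twist":0,"hand":0}]' 60|head -2
python3 h.py 634.3 4 160 97.8
```

```text
wrist_force: [0.9, -0.8, -1.0]
grip_width: 0.485
t: 28.6
eef_pos: [0.5557, -0.1823, 0.1553]
t: 29.1
eef_pos: [0.5954, -0.0133, 0.1544]
t29.10 pos [595.4 -13.3 154.4] rpy [-179.9   -0.2   98.4] trans [ 0.0228  0.0819 -0.0112] twist 0.013 hand 0.487 F [ 0.2  1.  -2.2] j7 0.41
```

```bash
python3 -m pendant '[{"translation":[0.022,0.02,0],"twist":0.013,"hand":0},{"translation":[0,0.03,0],"twist":0,"hand":0},{"translation":[0,0.03,0.02],"twist":0,"hand":0},{"translation":[0,0,0.05],"twist":0,"hand":0},{"translation":[0,0,0],"twist":0,"hand":0}]'|head -2
python3 -m pendant '[{"translation":[0,0,0],"twist":0,"hand":0}]'|tail -1
python3 h.py 634.3 4 89.5 97.8
```

```text
t: 29.6
eef_pos: [0.631, -0.0071, 0.1172]
grip_width: 0.488
t29.70 pos [632.3  -7.5 120.5] rpy [-179.9    0.    97.1] trans [0.0224 0.0069 0.0621] twist -0.017 hand 0.488 F [ 0.4  0.1 -1.3] j7 0.40
```

```bash
python3 -m pendant '[{"translation":[0.022,0.0065,0],"twist":-0.016,"hand":0},{"translation":[0,0,0.02],"twist":0,"hand":0},{"translation":[0,0,0.02],"twist":0,"hand":0},{"translation":[0,0,0],"twist":0,"hand":0},{"translation":[0,0,0],"twist":0,"hand":0}]'|tail -1
python3 h.py 634.3 4 89.5 97.8
```

```text
grip_width: 0.485
t30.20 pos [634.2   4.5 100.4] rpy [-179.9    0.    97.9] trans [-0.001   0.0001  0.0217] twist 0.001 hand 0.485 F [ 1.1 -1.4 -0.5] j7 0.41
```

```bash
python3 -m pendant '[{"translation":[-0.001,0,0.008],"twist":0,"hand":0},{"translation":[0,0,0.007],"twist":0,"hand":0},{"translation":[0,0,0.004],"twist":0,"hand":0},{"translation":[0,0,0],"twist":0,"hand":0},{"translation":[0,0,0],"twist":0,"hand":0}]'|tail -2
python3 h.py 634.3 4 89.5 97.8
```

```text
wrist_force: [-0.4, -0.0, -1.2]
grip_width: 0.49
t30.70 pos [634.7   4.2  91.3] rpy [-180.     0.    97.9] trans [-0.0003 -0.0008  0.0036] twist 0.002 hand 0.490 F [-0.4 -0.  -1.2] j7 0.41
```

```bash
python3 -m pendant '[{"translation":[0,-0.0008,0.0025],"twist":0,"hand":0},{"translation":[0,0,0.0015],"twist":0,"hand":0},{"translation":[0,0,0],"twist":0,"hand":0}]'|tail -2
python3 h.py 634.3 4 89.5 97.8
```

```text
wrist_force: [-1.2, 0.2, 1.9]
grip_width: 0.485
t31.00 pos [634.3   4.2  89.6] rpy [180.   -0.   97.9] trans [-0.0003 -0.0001  0.0001] twist 0.002 hand 0.485 F [-1.2  0.2  1.9] j7 0.41
```

```bash
python3 -m pendant '[{"translation":[0,0,0],"twist":0,"hand":0.51},{"translation":[0,0,0],"twist":0,"hand":0.55},{"translation":[0,0,0],"twist":0,"hand":0.65},{"translation":[0,0,0],"twist":0,"hand":0.8},{"translation":[0,0,0],"twist":0,"hand":1}]' | tail -2
python3 -m pendant '[{"translation":[0,0,0],"twist":0,"hand":1},{"translation":[0,0,-0.02],"twist":0,"hand":1},{"translation":[0,0,-0.05],"twist":0,"hand":1},{"translation":[0,0,-0.08],"twist":0,"hand":1},{"translation":[0,0,-0.08],"twist":0,"hand":1}]' | tail -2
python3 -m pendant '[{"translation":[0,0,0],"twist":0,"hand":1}]' | tail -1
python3 h.py 393.8 -258 200 97.8
```

```text
wrist_force: [0.0, -1.0, -0.5]
grip_width: 0.942
wrist_force: [0.6, -0.6, 1.1]
grip_width: 1.001
grip_width: 0.995
t32.10 pos [637.1   3.  211.5] rpy [1.794e+02 1.000e-01 9.780e+01] trans [-0.4507 -0.5534  0.0229] twist 0.001 hand 0.995 F [ 0.6 -0.6 -0. ] j7 0.36
```

```bash
python3 -m pendant '[{"translation":[-0.045,-0.055,0],"twist":0,"hand":1},{"translation":[-0.045,-0.055,0],"twist":0,"hand":1},{"translation":[-0.045,-0.055,0],"twist":0,"hand":1},{"translation":[-0.045,-0.055,0],"twist":0,"hand":1},{"translation":[-0.045,-0.055,0],"twist":0,"hand":1}]' | head -2
python3 -m pendant '[{"translation":[-0.045,-0.055,0],"twist":0,"hand":1},{"translation":[-0.045,-0.055,0],"twist":0,"hand":1},{"translation":[-0.045,-0.055,0],"twist":0,"hand":1},{"translation":[-0.045,-0.055,0],"twist":0,"hand":1},{"translation":[-0.04,-0.05,0],"twist":0,"hand":1}]' | head -2
python3 -m pendant '[{"translation":[0,0,0],"twist":0,"hand":1},{"translation":[0,0,0],"twist":0,"hand":1}]' | tail -1
python3 h.py 393.8 -258 120 97.8
python3 - <<'E'
from h import *
t=ctrl.get_image("top")[:,:,::-1];s=ctrl.get_image("scene")[:,:,::-1]
cv2.imwrite("pics/c11.png",np.hstack([crop(t,235,60,200,200,2),crop(s,200,110,200,200,2)]))
E
```

```text
t: 32.6
eef_pos: [0.5124, -0.1272, 0.2046]
t: 33.1
eef_pos: [0.3934, -0.255, 0.2046]
grip_width: 1.0
t33.30 pos [ 394.6 -254.1  204.7] rpy [179.9  -0.   97.8] trans [-0.0076 -0.0026  0.1694] twist -0.001 hand 1.000 F [ 0.6  1.1 -1.2] j7 0.72
```

View pics/c11.png

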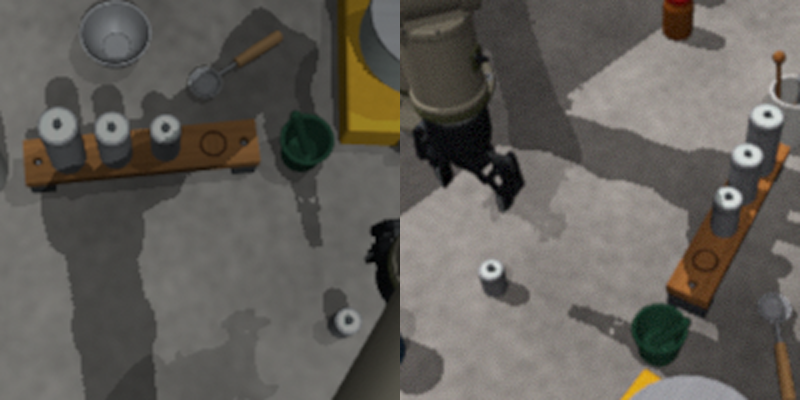

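```bash
python3 -m pendant '[{"translation":[-0.0076,-0.0026,0.05],"twist":0,"hand":1},{"translation":[0,0,0.05],"twist":0,"hand":1},{"translation":[0,0,0.05],"twist":0,"hand":1},{"translation":[0,0,0.05],"twist":0,"hand":1},{"translation":[0,0,0],"twist":0,"hand":1}]' | head -2
python3 -m pendant '[{"translation":[0,0,0],"twist":0,"hand":1},{"translation":[0,0,0],"twist":0,"hand":1}]' | tail -2
python3 h.py 393.8 -258 15 97.8
```

```text
t: 33.9
eef_pos: [0.3929, -0.2556, 0.1016]
wrist_force: [0.1, 0.0, 0.6]
grip_width: 0.999
t34.10 pos [ 395.1 -257.8  105.5] rpy [1.799e+02 1.000e-01 9.790e+01] trans [-1.00e-04 -2.60e-03  1.81e-01] twist 0.003 hand 0.999 F [0.1 0.  0.6] j7 0.89
```

```bash
python3 -m pendant '[{"translation":[0,-0.0025,0.03],"twist":0.003,"hand":1},{"translation":[0,0,0.03],"twist":0,"hand":1},{"translation":[0,0,0.03],"twist":0,"hand":1},{"translation":[0,0,0],"twist":0,"hand":1},{"translation":[0,0,0],"twist":0,"hand":1}]' | tail -2
python3 h.py 393.8 -258 15 97.8
```

```text
wrist_force: [0.3, -0.9, 0.6]
grip_width: 1.001
t34.60 pos [ 393.5 -258.    60.4] rpy [179.9   0.   97.8] trans [-0.      0.0007  0.0907] twist -0.001 hand 1.001 F [ 0.3 -0.9  0.6] j7 0.96
```

```bash
python3 -m pendant '[{"translation":[0,0.0005,0.03],"twist":0,"hand":1},{"translation":[0,0,0.03],"twist":0,"hand":1},{"translation":[0,0,0.028],"twist":0,"hand":1},{"translation":[0,0,0],"twist":0,"hand":1},{"translation":[0,0,0],"twist":0,"hand":1}]' 40| tail -2
python3 h.py 393.8 -258 15 97.8
python3 -m pendant '[{"translation":[0,0,0],"twist":0,"hand":0.7},{"translation":[0,0,0],"twist":0,"hand":0.6},{"translation":[0,0,0],"twist":0,"hand":0.5},{"translation":[0,0,0],"twist":0,"hand":0.4},{"translation":[0,0,0],"twist":0,"hand":0}]' 40
python3 h.py 393.8 -258 15 97.8
```

```text
wrist_force: [0.3, -0.9, -0.1]
grip_width: 0.999
t35.10 pos [ 393.3 -258.    15.8] rpy [-180.     0.    97.7] trans [-0.0002  0.0011  0.0016] twist -0.001 hand 0.999 F [ 0.3 -0.9 -0.1] j7 1.04
t: 35.6
eef_pos: [0.3934, -0.2578, 0.0158]
eef_rot: [3.141, 0.0, 1.706]
wrist_force: [-1.6, 1.2, 5.7]
grip_width: 0.435
t35.60 pos [ 393.4 -257.8   15.8] rpy [180.    0.   97.7] trans [-0.0005  0.0007  0.0016] twist -0.001 hand 0.435 F [-1.6  1.2  5.7] j7 1.04
```

```bash
python3 -m pendant '[{"translation":[0,0,0],"twist":0,"hand":0},{"translation":[0,0,-0.05],"twist":0,"hand":0},{"translation":[0,0,-0.07],"twist":0,"hand":0},{"translation":[0,0,-0.07],"twist":0,"hand":0},{"translation":[0,0,-0.05],"twist":0,"hand":0}]' 55|tail -2
python3 -m pendant '[{"translation":[0.04,0.05,0],"twist":0,"hand":0},{"translation":[0.045,0.055,0],"twist":0,"hand":0},{"translation":[0.045,0.055,0],"twist":0,"hand":0},{"translation":[0.045,0.055,0],"twist":0,"hand":0},{"translation":[0.045,0.055,0],"twist":0,"hand":0}]'|head -2
python3 -m pendant '[{"translation":[0.03,0.055,0],"twist":0,"hand":0},{"translation":[0.03,0.055,0],"twist":0,"hand":0},{"translation":[0,0,0],"twist":0,"hand":0},{"translation":[0,0,0],"twist":0,"hand":0}]' |head -2
python3 h.py 643.8 -65.4 140 97.8
```

```text
wrist_force: [0.2, 0.9, -1.0]
grip_width: 0.429
t: 36.6
eef_pos: [0.5128, -0.1291, 0.1353]
t: 37.0
eef_pos: [0.5624, -0.0931, 0.1348]
t37.00 pos [562.4 -93.1 134.8] rpy [-179.9    0.    97.8] trans [ 0.0327  0.1688 -0.0104] twist 0.000 hand 0.431 F [-0.5 -1.3 -0.9] j7 0.56
```

```bash
python3 -m pendant '[{"translation":[0.012,0.05,0],"twist":0,"hand":0},{"translation":[0.012,0.05,0],"twist":0,"hand":0},{"translation":[0.006,0.05,0],"twist":0,"hand":0},{"translation":[0,0.018,0.02],"twist":0,"hand":0},{"translation":[0,0,0.03],"twist":0,"hand":0}]'|head -2
python3 -m pendant '[{"translation":[0,0,0],"twist":0,"hand":0},{"translation":[0,0,0],"twist":0,"hand":0}]'|tail -1
python3 h.py 643.8 -65.4 69 97.8
```

```text
t: 37.5
eef_pos: [0.6441, -0.0683, 0.1099]
grip_width: 0.43
t37.70 pos [642.  -68.2 109.5] rpy [-179.9   -0.    97.6] trans [0.0051 0.0044 0.0811] twist -0.004 hand 0.430 F [ 0.4  0.7 -0.7] j7 0.53
```

```bash
python3 -m pendant '[{"translation":[0.005,0.004,0.02],"twist":-0.004,"hand":0},{"translation":[0,0,0.02],"twist":0,"hand":0},{"translation":[0,0,0.02],"twist":0,"hand":0},{"translation":[0,0,0],"twist":0,"hand":0},{"translation":[0,0,0],"twist":0,"hand":0}]'|tail -1
python3 h.py 643.8 -65.4 69 97.8
```

```text
grip_width: 0.432
t38.20 pos [645.1 -64.4  79.9] rpy [-179.9    0.    97.9] trans [-0.0015 -0.0028  0.0217] twist 0.003 hand 0.432 F [-0.1 -0.3 -2. ] j7 0.55
```

```bash
python3 -m pendant '[{"translation":[-0.0015,-0.0025,0.008],"twist":0.002,"hand":0},{"translation":[0,0,0.006],"twist":0,"hand":0},{"translation":[0,0,0.004],"twist":0,"hand":0},{"translation":[0,0,0],"twist":0,"hand":0},{"translation":[0,0,0],"twist":0,"hand":0}]'|tail -2
python3 h.py 643.8 -65.4 69 97.8
```

```text
wrist_force: [-0.2, 0.2, -1.4]
grip_width: 0.427
t38.70 pos [644.3 -65.3  71.3] rpy [-180.     0.    97.8] trans [-0.     -0.0009  0.0046] twist 0.001 hand 0.427 F [-0.2  0.2 -1.4] j7 0.55
```

```bash
python3 -m pendant '[{"translation":[0,-0.0008,0.003],"twist":0,"hand":0},{"translation":[0,0,0.0016],"twist":0,"hand":0},{"translation":[0,0,0],"twist":0,"hand":0}]'|tail -2
python3 h.py 643.8 -65.4 69 97.8
```

```text
wrist_force: [0.3, 1.2, -0.5]
grip_width: 0.432
t39.00 pos [643.8 -65.4  69. ] rpy [-180.     0.    97.8] trans [ 0. -0.  0.] twist 0.001 hand 0.432 F [ 0.3  1.2 -0.5] j7 0.55
```

```bash
python3 -m pendant '[{"translation":[0,0,0.001],"twist":0,"hand":0},{"translation":[0,0,0],"twist":0,"hand":0}]'|tail -2
python3 h.py 643.8 -65.4 69 97.8
```

```text
wrist_force: [-2.7, 0.6, 5.0]
grip_width: 0.433
t39.20 pos [643.8 -65.4  69. ] rpy [180.   -0.   97.8] trans [ 0.0001 -0.0001 -0.    ] twist 0.001 hand 0.433 F [-2.7  0.6  5. ] j7 0.55
```

Firm contact; release, rise, back off toward the robot and check.

```bash
python3 -m pendant '[{"translation":[0,0,0],"twist":0,"hand":0.46},{"translation":[0,0,0],"twist":0,"hand":0.5},{"translation":[0,0,0],"twist":0,"hand":0.6},{"translation":[0,0,0],"twist":0,"hand":0.8},{"translation":[0,0,0],"twist":0,"hand":1}]' | tail -2
python3 -m pendant '[{"translation":[0,0,0],"twist":0,"hand":1},{"translation":[0,0,-0.02],"twist":0,"hand":1},{"translation":[0,0,-0.05],"twist":0,"hand":1},{"translation":[0,0,-0.08],"twist":0,"hand":1},{"translation":[0,0,-0.08],"twist":0,"hand":1}]' | tail -2
python3 -m pendant '[{"translation":[-0.06,-0.06,-0.03],"twist":0,"hand":1},{"translation":[-0.06,-0.06,0],"twist":0,"hand":1},{"translation":[-0.06,-0.06,0],"twist":0,"hand":1},{"translation":[-0.06,-0.06,0],"twist":0,"hand":1},{"translation":[-0.06,-0.06,0],"twist":0,"hand":1}]' | tail -1
python3 -m pendant '[{"translation":[-0.06,-0.04,0],"twist":0,"hand":1},{"translation":[-0.06,-0.04,0],"twist":0,"hand":1},{"translation":[0,0,0],"twist":0,"hand":1},{"translation":[0,0,0],"twist":0,"hand":1},{"translation":[0,0,0],"twist":0,"hand":1}]' | tail -5
python3 - <<'E'
from h import *
t=ctrl.get_image("top")[:,:,::-1];s=ctrl.get_image("scene")[:,:,::-1]
cv2.imwrite("pics/t12.png",t);cv2.imwrite("pics/s12.png",s)
cv2.imwrite("pics/c12.png",np.hstack([crop(t,235,75,133,133,3),crop(s,310,110,133,133,3)]))
a=np.radians(7.8)
for n,y,h in(("d",105,.116),("c",35,.094),("b",-35,.072),("a",-105,.05)):
    p=[.6295-y/1000*np.sin(a),.0385+y/1000*np.cos(a),.053+h]
    print(n,"expected lid px in crop: top",np.round((proj("top",p)-[235,75]+.3)*3),"scene",np.round((proj("scene",p)-[310,110]+.3)*3+[399,0]))
E
```

```text
wrist_force: [-0.3, 1.0, 0.3]
grip_width: 0.912
wrist_force: [1.4, 0.2, -0.0]
grip_width: 1.0
grip_width: 1.002
t: 41.2
eef_pos: [0.4849, -0.2985, 0.1988]
eef_rot: [3.141, -0.0, 1.709]
wrist_force: [-0.1, 0.7, -0.3]
grip_width: 1.001
d expected lid px in crop: top [ 86. 143.] scene [618. 173.]
c expected lid px in crop: top [169. 145.] scene [590. 233.]
b expected lid px in crop: top [248. 148.] scene [560. 295.]
a expected lid px in crop: top [323. 151.] scene [529. 360.]
```

View pics/c12.png

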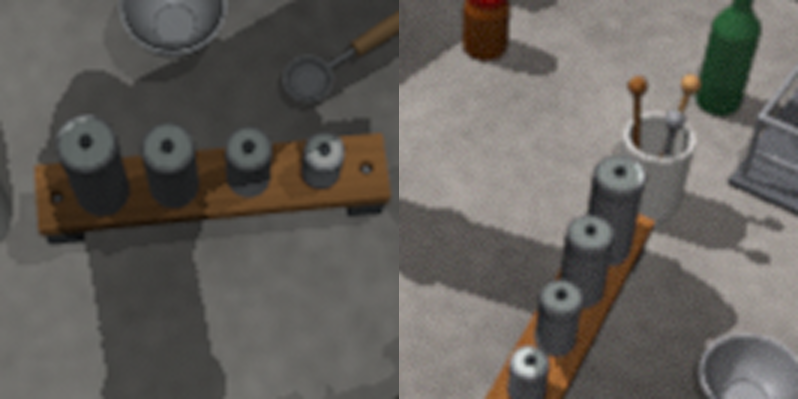

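```bash
python3 -c "
import cv2,numpy as np
a,b=cv2.imread('pics/scene0.png'),cv2.imread('pics/s12.png')
for n,lo,hi,r in(('mug',(100,80,30),(125,255,255),(160,250,70,60)),('jarcap',(0,150,80),(4,255,255),(325,95,30,30))):
    for im in(a,b):
        x,y,w,h=r;m=cv2.moments(cv2.inRange(cv2.cvtColor(im[y:y+h,x:x+w],40),lo,hi),True);print(n,m['m00'],m['m10']/max(m['m00'],1),m['m01']/max(m['m00'],1))
from workcell import ctrl;print(ctrl.hand_in())"
```

```text
mug 900.0 24.855555555555554 28.683333333333334
mug 908.0 24.680616740088105 28.59251101321586
jarcap 111.0 14.063063063063064 10.765765765765765
jarcap 114.0 14.043859649122806 10.789473684210526
the job is handed in; nothing more can be done
None
```

The board is back on its stand, and the four canisters stand upright on its marks in size order, with the largest (d) next to the crock. I handed the job in at about 41 s. `hand_in()` reports no verdict.

- **Board:** both pin tips showed in their holes. The board did not move when I pressed it with about 20 N, and it rested within 0.5 mm of the expected height.
- **Canisters:** the last pictures show all four upright. Their lids are within about 1 pixel (3 mm) of where the marks put them. Canister c is the farthest off, by about 2–3 mm.
- **Mug and jar:** both are within 0.2 pixel of where they started.
- **Disagreement:** the mark positions seen in the top camera and those worked out from the pins differed by about 1.5 mm in x. I aimed between the two.
- **Forces:** the highest wrist force I read between moves was about 23 N. No check failed.

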